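Lift a lens out of its tray pocket by the suction lifter

TASK

One of the lenses in the tray has a black suction lifter on it. Swing that pocket's clip clear of the lens by its red knob, lift the lens straight up out of its pocket by the lifter's ring, keep it level, and set it down gently (do not drop it) flat inside the printed ring on the white inspection plate. Leave the other two lenses and their clips as they are, and knock nothing over.

Things in the scene. Friction and masses are not known exactly. Their poses are not given: they have to be found in the camera images.
- lens: The lens to be moved: round glass disc with a bright metal rim, 56 mm diameter, 8 mm thick, lying flat, 0.08 to 0.14 kg with its lifter. A black rubber suction lifter sticks firmly on the middle of its top and never comes off: a cup 40 mm wide at the lens that narrows up to 24 mm above the origin, then an upright ring. Origin: centre of the lens's underside, z up.
- lifter_ring (a point): Middle of the lifter's upright ring, 35.5 mm above the lens's origin, lens axes. The ring has 24 mm outer diameter and spans 24 to 47 mm above the lens's origin; it is 24 mm wide along y and 6 mm thick along x. In the pocket it is the only thing that fingers can grip.
- tray: Grey plastic lens tray, fixed to the desk, 130 mm (x) by 265 mm (y) by 16 mm high, with three round flat-bottomed pockets, 58.5 mm diameter and 9 mm deep, in a row along its y. Origin: centre of its underside; +x points to the pockets' side, the clips' red knobs are on the -x side. The lens lies 1 mm below the tray's top face, so its rim cannot be gripped.
- spare_a: A lens like the other (56 mm diameter, 8 mm thick), without lifter, in another pocket. Origin: centre of the underside. Stays in its pocket.
- spare_b: A second such lens without lifter in the remaining pocket. Origin: centre of the underside. Stays in its pocket.
- pocket_0 (a point): Centre of the floor of the pocket at the tray's +y end, 7 mm above the tray's underside, tray axes. Any of the three lenses may lie in it; a lens in it has its origin here (within the clearance of 1.25 mm).
- clip_0 (a joint): Swing clip of pocket_0, a flat steel lever on an upright hinge, in rad: 0 = its far end lies 6.5 mm over the lens's rim and keeps the lens in; grows anticlockwise seen from above, up to the stop at 1.5; the lens is free of it from 1.0 on. Light friction (about 0.02 Nm), no spring: stays where it is left.
- clip_0_pivot (a point): Hinge axis of clip_0, at the tray's top face (16 mm above its underside). The knob circles it at 28 mm radius; at joint 0 the knob lies straight toward the tray's -x.
- clip_0_knob (a point): Middle of the red upright knob on clip_0's handle end: a round pin of 12 mm diameter, from 4 to 22 mm above the tray's top face; this point is 13 mm above that face, on the pin's axis.
- pocket_1 (a point): Centre of the floor of the pocket at the middle, 7 mm above the tray's underside, tray axes. Any of the three lenses may lie in it; a lens in it has its origin here (within the clearance of 1.25 mm).
- clip_1 (a joint): Swing clip of pocket_1, a flat steel lever on an upright hinge, in rad: 0 = its far end lies 6.5 mm over the lens's rim and keeps the lens in; grows anticlockwise seen from above, up to the stop at 1.5; the lens is free of it from 1.0 on. Light friction (about 0.02 Nm), no spring: stays where it is left.
- clip_1_pivot (a point): Hinge axis of clip_1, at the tray's top face (16 mm above its underside). The knob circles it at 28 mm radius; at joint 0 the knob lies straight toward the tray's -x.
- clip_1_knob (a point): Middle of the red upright knob on clip_1's handle end: a round pin of 12 mm diameter, from 4 to 22 mm above the tray's top face; this point is 13 mm above that face, on the pin's axis.
- pocket_2 (a point): Centre of the floor of the pocket at the tray's -y end, 7 mm above the tray's underside, tray axes. Any of the three lenses may lie in it; a lens in it has its origin here (within the clearance of 1.25 mm).
- clip_2 (a joint): Swing clip of pocket_2, a flat steel lever on an upright hinge, in rad: 0 = its far end lies 6.5 mm over the lens's rim and keeps the lens in; grows anticlockwise seen from above, up to the stop at 1.5; the lens is free of it from 1.0 on. Light friction (about 0.02 Nm), no spring: stays where it is left.
- clip_2_pivot (a point): Hinge axis of clip_2, at the tray's top face (16 mm above its underside). The knob circles it at 28 mm radius; at joint 0 the knob lies straight toward the tray's -x.
- clip_2_knob (a point): Middle of the red upright knob on clip_2's handle end: a round pin of 12 mm diameter, from 4 to 22 mm above the tray's top face; this point is 13 mm above that face, on the pin's axis.
- plate_ring (a point): Centre of the printed black ring on the white inspection plate (fixed, 120 x 120 mm, 10 mm thick), at its flat top face. The ring's inside radius is 45 mm; it is only printed.
- bottle: Bystander: white dropper bottle with a red tip, 45 mm wide, 159 mm high, standing loose. Origin: centre of the underside.
- blower: Bystander: black rubber blower, 119 mm long, 55 mm high, lying loose. Origin: centre of the underside.
- pen: Bystander: black and red marker pen, 130 mm long, 13 mm thick, lying loose. Origin: centre of the underside.

How it is judged:
By the outcome, as a careful person would: the job done as asked, in the order asked, and still so for the second after the job is handed in, with the robot touching nothing.
It also fails if it takes over 58 s, if anything falls off the work surface, if the arm or the gripper's body presses on something with over 40 N, if the wrist force passes 120 N, or if a joint passes its speed limit or range.

ROBOT

A 6-joint arm with a two-finger parallel gripper is mounted at the origin on a cart in front of the work surface, level with it; the furniture and walls round the work are solid. World frame = base frame: x ahead of the robot, y to its left, z up, the work surface at z = 0. Lengths are in m, angles in rad, forces in N, time in s.
With the tool pointing down it reaches from about 0.375 to 0.9 m from the base axis. Payload 3.1 kg.
Tool frame: the origin (TCP) lies on the centre line of the jaws, within the pads' length; the fingertips stand ahead of it and the grasp point (between the pads) lies 3 mm ahead of it (robot.tip_reach is the z of the fingertips in the tool frame, in m); z points along the fingers, y is the line along which they close (so a half turn about z gives the same grasp; the last joint's range is limited). The gripper opens to 87 mm and grips with 3 to 60 N. Pads are 19 mm wide; open, the fingers measure 117 mm over their backs; the gripper's body (75 mm by 190 mm) begins 51 mm behind the grasp point.
Start: joints at [1.135, 0.527, 1.433, -0, 1.181, -0.178], TCP at [0.159, 0.604, 0.245] pointing down, gripper open.
Joint ranges: [-3.08, 3.08], [-0.75, 2.2], [0.22, 2.44], [-1.43, 4.57], [0, 2.65], [-2.85, 2.85]. Speed limits (rad/s): [2.79, 2.79, 3.14, 3.14, 3.14, 3.14].

INTERFACE

Orientations are given as a unit quaternion [x, y, z, w].
In Python, from rig import sensors, eyes, ticket, robot gives the robot as it stands.
- The arm moves only by the tool drive_tool, never from a script. Its argument "deltas" is a list that holds one entry, the list of rows, each a list of 6 numbers: the shift along the tool's x, y, z in mm, then the turn, a rotation vector about the tool's x, y, z in rad. A call has 1 to 8 rows; each row shifts and turns the commanded pose from where the row before left it, along the tool's axes as they then stand; what a row does not reach is not made up. A row lasts 1/12 s, in which the tool goes at most 41.7 mm and 7.16 degrees, less where a joint would pass 70% of its speed; a pose out of reach is approached as far as the arm can. A call is refused whole if a number of a shift passes 41.7 or a number of a turn 0.125, either way. A call with a gripper value outside its range is refused whole. "gripper" is the opening in per cent of the stroke, from 0 (shut) to 100 (fully open), set as the call begins (left out, the last holds). The fingers move at their own pace and stop on an object; "squeeze" is the grip in N (left out, the last holds). Time passes only in rows, so rows that do not move let the fingers close. It gives the time, the measured TCP pose, the force, the opening and the grip force at its end, in the units of the state.
- sensors.get_obs(): the state, without advancing time (a new reading comes with each control period).
- eyes.camera(name): name is "side" or "top"; returns a dict with "img" (420x560x3 uint8, red, green, blue), "fov_y" (degrees; the focal length in pixels is half the picture's height over the tangent of half this angle, whatever the lens; pixels are square), "cx", "cy" (the principal point, pixels), "xyz" and "attitude" of the camera in the world. Camera axes: x right, y up, looking along -z (the intrinsics and any distortion apply to the point x, -y, -z); pixel columns grow to the right and rows downward; lengths in m; the calibration is good to about 2 mm. A picture is of the moment at which its call begins. There is no depth.
- ticket.hand_in(): hands the job in; it is judged then, once.
The state is a dict: "time": time; "q": joint angles; "joint_velocities": joint speeds; "joint_torque": joint torques, N m; "position": TCP position; "tool_rot": TCP orientation; "ft_force": force on the tool from outside, world axes, zero at the start; "moment": the same for the moment, N m; "grip_width": finger opening in m; "grip_force": force on a finger pad.
Only numpy, scipy, OpenCV 4.12 (cv2) and the standard library are available. Lean on these libraries where they do the work, as an engineer would, in place of code of your own. Each camera call takes 0.05 s, during which the arm holds its last target. There are 200 camera calls.

## Working session

There is one attempt and no reset: what is moved stays moved. The work goes in short steps, Python scripts to look and compute and a tool call to move; the robot and the scene stay as the last step left them, time stands still between calls to the robot, and variables do not carry over. Pictures are saved under pics/ and viewed, at most 10 in all, crops included, and the job is handed in when it is done.

Besides the shell and the picture viewer there is one more tool, called as name([rows], argument=value, ...), one row to a line, values as JSON. drive_tool: Moves the arm, as the interface text tells. Its arguments: {"type":"object","properties":{"deltas":{"type":"array"},"gripper":{"type":"number"},"squeeze":{"type":"number"}},"required":["deltas"]}

```bash
mkdir -p pics
cat > h.py <<'E'
import numpy as np,cv2
from scipy.spatial.transform import Rotation as R
from rig import sensors,eyes,ticket,robot
def cap(n,save=None):
    c=eyes.camera(n)
    if save: cv2.imwrite('pics/'+save+'.png',c['img'][:,:,::-1])
    return c
def ray(c,u,v):
    f=c['img'].shape[0]/2/np.tan(np.radians(c['fov_y'])/2)
    d=np.array([(u-c['cx'])/f,-(v-c['cy'])/f,-1.])
    return np.array(c['xyz']),R.from_quat(c['attitude']).apply(d)
def onz(c,u,v,z):
    o,d=ray(c,u,v); return o+d*(z-o[2])/d[2]
E
python3 - <<'E'
from h import *
for n in('top','side'):
    c=cap(n,n+'0'); print({k:v for k,v in c.items() if k!='img'})
print(sensors.get_obs(), robot.tip_reach)
E
ls
```

```text
{'fov_y': 45.888732411445886, 'cx': 273.9378788883212, 'cy': 207.23645229845138, 'xyz': array([ 0.30145337, -0.05714212,  1.56720915]), 'attitude': array([-0.07160288,  0.06896439,  0.71017894, -0.69696687])}
{'fov_y': 49.466416912548034, 'cx': 282.1653520523951, 'cy': 212.9193290461726, 'xyz': array([ 0.01571009, -1.17051417,  1.13748214]), 'attitude': array([ 0.40807535, -0.09600644, -0.22609986,  0.8792816 ])}
{'time': 0.1, 'q': array([ 1.13551790e+00,  5.28368481e-01,  1.43375379e+00, -1.80496673e-05,
        1.18135099e+00, -1.78512753e-01]), 'joint_velocities': array([ 0.00017106, -0.00280512, -0.00279523, -0.00067671,  0.0007449 ,
        0.00101321]), 'joint_torque': array([-2.86263330e-04, -4.40984881e+01, -1.77152199e+01,  6.34371140e-02,
        5.33203140e-02, -4.21264781e-05]), 'position': array([0.15845061, 0.60396776, 0.2436788 ]), 'tool_rot': array([ 1.28026991e-01,  9.91770238e-01, -8.98888935e-04, -2.76110150e-04]), 'ft_force': array([-0.6168615 ,  0.67923071,  0.80701949]), 'moment': array([ 0.01206559, -0.00476876,  0.01756573]), 'grip_force': 0.0, 'grip_width': 0.08682547965120076} 0.022
h.py
pics
```

View pics/top0.png

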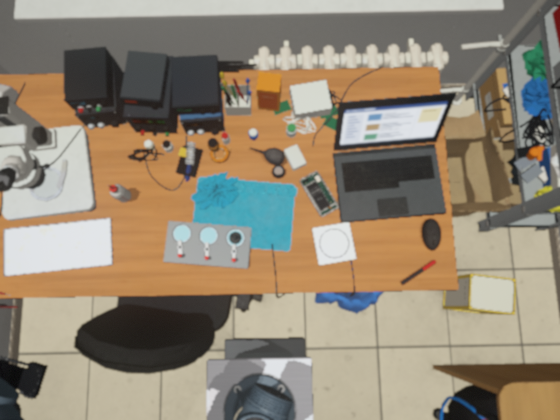

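View pics/side0.png

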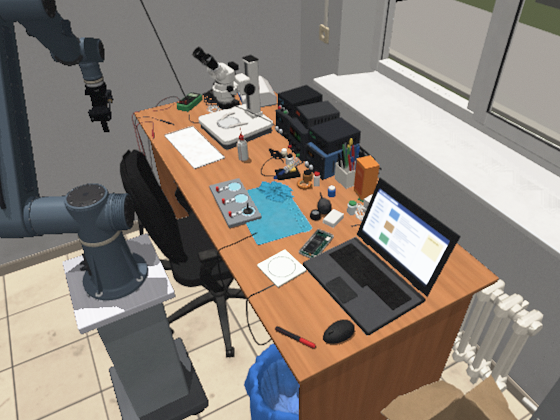

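Top view: the tray is at about (208,244), with the lens that has the lifter in its right (-y) pocket at about (235,238), so pocket_2. Its red knob is near (235,259) and the plate ring is at about (334,244). The side view agrees.

Run:
```python
from h import *
c=cap('top'); im=c['img']
x=cv2.resize(im[205:280,155:365],None,fx=3.8,fy=3.8,interpolation=cv2.INTER_CUBIC)
s=cap('side'); y=cv2.resize(s['img'][170:290,200:310],None,fx=3,fy=3,interpolation=cv2.INTER_CUBIC)
H=np.zeros((x.shape[0]+300,798,3),np.uint8);H[:x.shape[0]]=x[:, :798]
y=y[:300];H[x.shape[0]:,:y.shape[1]]=y
cv2.imwrite('pics/crop1.png',H[:600,:,::-1])
def blobs(im,box,m,amin):
    a,b,e,d=box;k=m[b:d,a:e].astype(np.uint8)
    n,l,st,ce=cv2.connectedComponentsWithStats(k)
    return [(ce[i]+[a,b],st[i,4]) for i in range(1,n) if st[i,4]>=amin]
for nm,cc,box in(('top',c,(160,215,260,275)),('side',s,(200,175,270,235))):
    h=cv2.cvtColor(cc['img'],cv2.COLOR_RGB2HSV).astype(int)
    red=((h[...,0]<6)|(h[...,0]>172))&(h[...,1]>120)&(h[...,2]>60)
    for p,a in blobs(im,box,red,3): print(nm,'red',p,a,onz(cc,*p,.029).round(4))
# tray rect
h=cv2.cvtColor(im,cv2.COLOR_RGB2HSV).astype(int)
g=((h[...,1]<45)&(h[...,2]>70)&(h[...,2]<200)).astype(np.uint8);g[:,:160]=0;g[:,260:]=0;g[:218]=0;g[272:]=0
g=cv2.morphologyEx(g,cv2.MORPH_OPEN,np.ones((3,3)))
ct=max(cv2.findContours(g,0,2)[0],key=cv2.contourArea)
B=cv2.boxPoints(cv2.minAreaRect(ct));print('tray');W=np.array([onz(c,*p,.016) for p in B]);print(B.round(1),W.round(4),W.mean(0))
# plate
g=((h[...,1]<40)&(h[...,2]>180)).astype(np.uint8);g[:,:305]=0;g[:,362:]=0;g[:215]=0;g[275:]=0
ct=max(cv2.findContours(g,0,2)[0],key=cv2.contourArea)
B=cv2.boxPoints(cv2.minAreaRect(ct));W=np.array([onz(c,*p,.01) for p in B]);print('plate',B.round(1),W.round(4),W.mean(0))
# lenses cyan, lifter dark
cy=(h[...,0]>80)&(h[...,0]<100)&(h[...,1]>30)
for p,a in blobs(im,(165,222,255,250),cy,20): print('lens',p,a,onz(c,*p,.015).round(4))
for p,a in blobs(im,(222,226,250,252),h[...,2]<70,5): print('dark',p,a,onz(c,*p,.03).round(4))
```

```text
top red [179.8 255.4] 5 [0.465  0.2409 0.029 ]
top red [206.2 257.4] 5 [0.4572 0.1588 0.029 ]
top red [233.8 259.6] 5 [0.4488 0.0731 0.029 ]
side red [216.7 188.8] 10 [0.462  0.2424 0.029 ]
side red [223.09090909 200.36363636] 11 [0.4556 0.1611 0.029 ]
side red [229.54545455 213.27272727] 11 [0.4466 0.0774 0.029 ]
tray
[[163.4 261.3]
 [166.6 220.5]
 [251.  227.2]
 [247.7 268. ]] [[0.4487 0.2943 0.016 ]
 [0.5781 0.2874 0.016 ]
 [0.5516 0.0197 0.016 ]
 [0.4231 0.0309 0.016 ]] [0.50039017 0.15805399 0.016     ]
plate [[311.4 227.6]
 [349.1 220.7]
 [356.  258.6]
 [318.3 265.5]] [[ 0.5476 -0.1718  0.01  ]
 [ 0.5674 -0.2926  0.01  ]
 [ 0.4465 -0.3084  0.01  ]
 [ 0.4273 -0.1894  0.01  ]] [ 0.49717659 -0.24056954  0.01      ]
lens [237.1433121 227.8343949] 314 [0.5504 0.0635 0.015 ]
lens [181.51578947 232.86842105] 190 [0.5377 0.2395 0.015 ]
lens [208.05583756 234.88324873] 197 [0.5297 0.1555 0.015 ]
lens [234.80357143 236.5       ] 112 [0.5229 0.071  0.015 ]
dark [236.5625 236.625 ] 16 [0.5203 0.0643 0.03  ]
```

View pics/crop1.png

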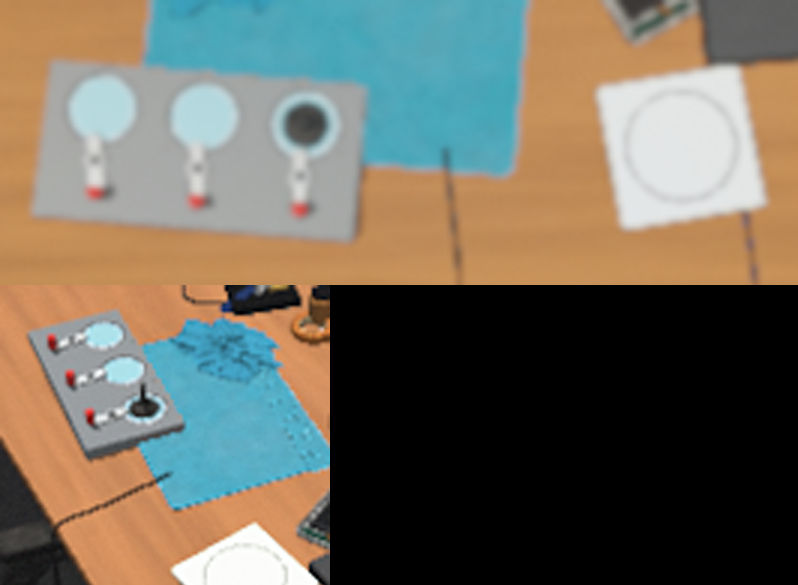

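The crop shows all three clips lying closed over their lenses and the knobs toward -x. The tray's yaw is about -0.095 rad, and the lifter's ring looks thin from the side camera. Next I'll approach the area over knob 2.

drive_tool([
  [[-26,-27.4,0,0,0,0],[-26,-27.4,0,0,0,0],[-26,-27.4,0,0,0,0],[-26,-27.4,0,0,0,0],[-26,-27.4,0,0,0,0],[-26,-27.4,0,0,0,0],[-26,-27.4,0,0,0,0],[-26,-27.4,0,0,0,0]],
], gripper=45, squeeze=8)

```text
time: 0.87
position: [0.3046, 0.3381, 0.2446]
tool_rot: [0.128, 0.992, 0.0, 0.0]
ft_force: [0.1, -0.3, -0.7]
grip_width: 0.0429
grip_force: 0.0
```

drive_tool([
  [[-26,-27.4,0,0,0,0],[-26,-27.4,0,0,0,0],[-26,-27.4,0,0,0,0],[-26,-27.4,0,0,0,0],[-26,-27.4,0,0,0,0],[-26,-27.4,0,0,0,0],[-26,-27.4,10,0,0,-0.08],[-24,-27.4,30,0,0,-0.08]],
])

```text
time: 1.53
position: [0.4519, 0.0779, 0.2104]
tool_rot: [0.047, 0.999, -0.0, 0.005]
ft_force: [-0.2, -0.0, 0.6]
grip_width: 0.0392
grip_force: 0.0
```

```bash
cat >> h.py <<'E'
def plan(x,y,z,az):
    "shift in mm along the present tool axes to the target, and turn about tool z so that tool y has azimuth az"
    o=sensors.get_obs();r=R.from_quat(o['tool_rot'])
    ty=r.apply([0,1,0]);now=np.arctan2(ty[1],ty[0]);t=(az-now+np.pi/2)%np.pi-np.pi/2
    print('t',round(o['time'],2),'pos',o['position'].round(4),'az',round(now,3),'w',round(o['grip_width'],4),'F',o['ft_force'].round(1),'tilt',(r.apply([0,0,1])).round(3))
    print('shift',(r.inv().apply(np.array([x,y,z])-o['position'])*1e3).round(1),'turn z',round(-t,3))
E
python3 - <<'E'
from h import *
s=cap('side');c=cap('top')
y=cv2.resize(s['img'][180:240,205:285],None,fx=7,fy=7,interpolation=cv2.INTER_CUBIC)
cv2.imwrite('pics/crop2.png',y[:,:,::-1])
plan(.448,.075,.048,1.476)
E
```

```text
t 1.63 pos [0.4498 0.0766 0.2057] az 1.469 w 0.0394 F [-1.3  0.9  0.4] tilt [-0.002 -0.001 -1.   ]
shift [  1.3  -1.7 157.7] turn z -0.007
```

View pics/crop2.png

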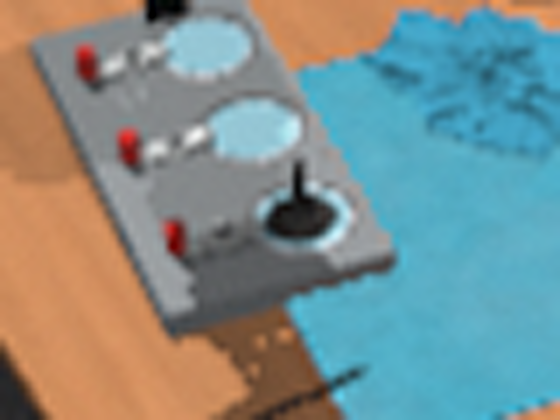

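The ring is edge-on to the side camera, with its top at about (298,165) in the crop. Its wide axis therefore lies along an azimuth of about 68°, so the fingers should close along about 158°. Now down over the knob.

drive_tool([
  [[1.3,-1.7,30,0,0,0],[0,0,30,0,0,0],[0,0,30,0,0,0],[0,0,25,0,0,0],[0,0,15,0,0,0],[0,0,14,0,0,0],[0,0,14,0,0,0],[0,0,0,0,0,0]],
])

```text
time: 2.3
position: [0.4452, 0.0795, 0.0484]
tool_rot: [0.048, 0.999, 0.0, -0.002]
ft_force: [-0.9, 0.2, -0.3]
grip_width: 0.0391
grip_force: 0.0
```

Run:
```python
from h import *
s=cap('side');c=cap('top')
plan(.448,.075,.048,1.476)
y=cv2.resize(s['img'][180:240,205:285],None,fx=7,fy=7,interpolation=cv2.INTER_CUBIC)
cv2.imwrite('pics/crop3.png',y[:,:,::-1])
h=cv2.cvtColor(c['img'],cv2.COLOR_RGB2HSV).astype(int)
# ring triangulation: side pixel of ring middle against top dark blob
from numpy.linalg import lstsq
m=(s['img'][200:216,236:260].max(2)<60); ys,xs=np.nonzero(m);print('side dark rows',[(int(r)+200,(xs[ys==r].min()+236,xs[ys==r].max()+236)) for r in np.unique(ys)])
o2,d2=ray(s,247.6,205.5);print('side ring mid at z .0425:',onz(s,247.6,205.5,.0425).round(4),'top dark at .034',onz(c,236.56,236.6,.034).round(4))
```

```text
t 2.4 pos [0.4462 0.0794 0.0501] az 1.474 w 0.039 F [-0.  -0.4 -1. ] tilt [-0.001  0.    -1.   ]
shift [-2.2 -4.2  2.1] turn z -0.002
side dark rows [(200, (np.int64(236), np.int64(242))), (201, (np.int64(236), np.int64(242))), (202, (np.int64(236), np.int64(242))), (203, (np.int64(236), np.int64(243))), (204, (np.int64(236), np.int64(247))), (205, (np.int64(236), np.int64(247))), (206, (np.int64(236), np.int64(247))), (207, (np.int64(236), np.int64(247))), (208, (np.int64(236), np.int64(249))), (209, (np.int64(236), np.int64(250))), (210, (np.int64(236), np.int64(250))), (211, (np.int64(236), np.int64(251))), (212, (np.int64(236), np.int64(250))), (213, (np.int64(245), np.int64(249)))]
side ring mid at z .0425: [0.5191 0.0703 0.0425] top dark at .034 [0.5198 0.064  0.034 ]
```

View pics/crop3.png

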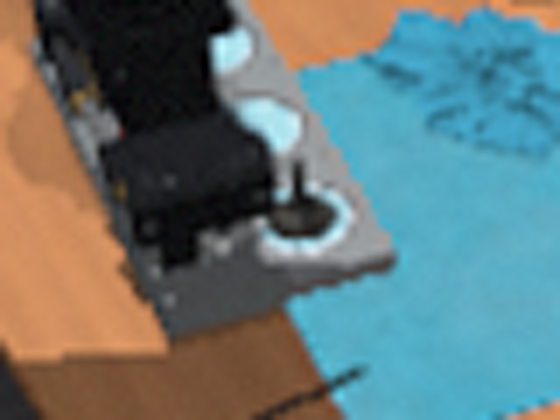

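The fingers straddle the knob, with their tips around (180,240) in the crop, and the ring is untouched. Closing.

drive_tool([
  [[0,-3,2,0,0,0],[0,0,0,0,0,0],[0,0,0,0,0,0],[0,0,0,0,0,0],[0,0,0,0,0,0],[0,0,0,0,0,0]],
], gripper=0, squeeze=6)

```text
time: 2.9
position: [0.4464, 0.0757, 0.0484]
tool_rot: [0.048, 0.999, -0.0, 0.0]
ft_force: [0.9, -1.1, 2.2]
grip_width: 0.0116
grip_force: 6.0
```

Run:
```python
from h import *
plan(.448,.075,.048,1.476); print(sensors.get_obs()['grip_force'])
# rows along the arc, in the turning tool frame: 13 rows of 0.1 rad on 28 mm radius
print(28*np.sin(.1),28*(1-np.cos(.1)))
```

```text
t 2.9 pos [0.4464 0.0757 0.0484] az 1.474 w 0.0116 F [ 0.9 -1.1  2.2] tilt [ 0. -0. -1.]
shift [-1.7 -0.6  0.4] turn z -0.002
6.000144258141518
2.795335666111188 0.13988337221527702
```

drive_tool([
  [[-0.1,-2.8,0,0,0,-0.1],[-0.1,-2.8,0,0,0,-0.1],[-0.1,-2.8,0,0,0,-0.1],[-0.1,-2.8,0,0,0,-0.1],[-0.1,-2.8,0,0,0,-0.1],[-0.1,-2.8,0,0,0,-0.1],[-0.1,-2.8,0,0,0,-0.1]],
])

```text
time: 3.48
position: [0.452, 0.0569, 0.0484]
tool_rot: [-0.299, 0.954, -0.0, 0.001]
ft_force: [1.1, 0.5, 1.7]
grip_width: 0.0116
grip_force: 6.0
```

drive_tool([
  [[-0.1,-2.8,0,0,0,-0.1],[-0.1,-2.8,0,0,0,-0.1],[-0.1,-2.8,0,0,0,-0.1],[-0.1,-2.8,0,0,0,-0.1],[-0.1,-2.8,0,0,0,-0.1],[-0.1,-2.8,0,0,0,-0.1],[0,0,0,0,0,0]],
])

```text
time: 4.07
position: [0.4641, 0.0514, 0.0478]
tool_rot: [-0.564, 0.826, -0.007, -0.006]
ft_force: [-1.4, -5.8, 1.6]
grip_width: 0.0116
grip_force: 6.0
```

drive_tool([
  [[0,-2.8,0,0,0,-0.08],[0,0,0,0,0,0],[0,0,0,0,0,0]],
])

```text
time: 4.32
position: [0.4651, 0.0577, 0.0462]
tool_rot: [-0.593, 0.805, -0.015, -0.013]
ft_force: [-1.7, -4.8, 2.2]
grip_width: 0.0112
grip_force: 6.0
```

drive_tool([
  [[0,0,0,0,0,0],[0,0,0,0,0,0],[0,0,0,0,0,0],[0,0,-20,0,0,0],[0,0,-35,0,0,0],[0,0,-35,0,0,0],[0,0,0,0,0,0]],
], gripper=28)

```text
time: 4.9
position: [0.4697, 0.0649, 0.1406]
tool_rot: [-0.591, 0.807, -0.022, -0.01]
ft_force: [1.3, -0.5, 1.2]
grip_width: 0.0244
grip_force: 0.0
```

Run:
```python
from h import *
s=cap('side');c=cap('top')
a=cv2.resize(c['img'][215:280,155:265],None,fx=5,fy=5,interpolation=cv2.INTER_CUBIC)
b=cv2.resize(s['img'][180:240,205:285],None,fx=4,fy=4,interpolation=cv2.INTER_CUBIC)
H=np.zeros((a.shape[0]+b.shape[0],600,3),np.uint8);H[:a.shape[0],:a.shape[1]]=a;H[a.shape[0]:,:b.shape[1]]=b
cv2.imwrite('pics/crop4.png',H[:,:,::-1]);plan(.5195,.068,.1,2.757)
```

```text
t 5.0 pos [0.4672 0.0647 0.137 ] az 2.835 w 0.0242 F [-0.7 -0.   0.3] tilt [ 0.003 -0.046 -0.999]
shift [-20.5 -48.3  37. ] turn z 0.078
```

View pics/crop4.png

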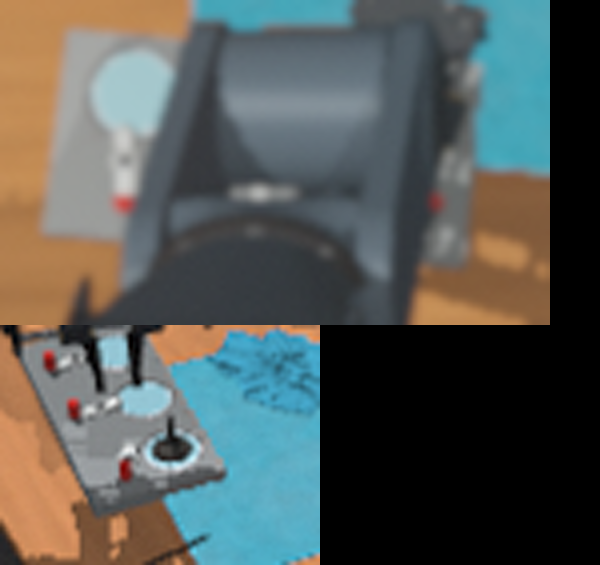

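The clip has swung: in the crop knob 2 is at about (437,200) top and (125,468) side, with its lever pointing away from the lens. I'll measure the clip angle, ring and arm state.

Run:
```python
from h import *
s=cap('side');c=cap('top')
k0=np.array([.4477,.0752]);Y=-.095;X=np.array([np.cos(Y),np.sin(Y)]);T=np.array([-X[1],X[0]])
for nm,cc,box,z0 in(('top',c,(225,240,260,272),(.4488,.0731)),('side',s,(228,204,245,222),(.4466,.0774))):
    h=cv2.cvtColor(cc['img'],cv2.COLOR_RGB2HSV).astype(int)
    red=((h[...,0]<6)|(h[...,0]>172))&(h[...,1]>120)&(h[...,2]>60)
    a,b,e,d=box;ys,xs=np.nonzero(red[b:d,a:e]);u,v=xs.mean()+a,ys.mean()+b
    p=onz(cc,u,v,.029)[:2];dd=p-np.array(z0);print(nm,u,v,len(xs),p.round(4),'angle',np.arctan2(-dd@T,28e-3-dd@X))
m=(s['img'].max(2)<75)
for r in range(198,218):
    xs=np.nonzero(m[r,238:260])[0]
    if len(xs):print(r,xs.min()+238,xs.max()+238,end='; ')
for v in(202,205.5,209):print(onz(s,247.5,v,.0425).round(4))
print(sensors.get_obs()['q'].round(3))
```

```text
top 242.0 255.0 1 [0.4626 0.0476] angle 1.1123079461302496
side 235.8181818181818 215.9090909090909 11 [0.461  0.0519] angle 1.1331038143495158
203 247 247; 204 247 247; 205 247 247; 206 247 247; 207 247 247; 208 247 249; 209 245 251; 210 244 252; 211 244 251; 212 244 251; 213 245 250; [0.5277 0.0895 0.0425]
[0.5188 0.0705 0.0425]
[0.51   0.0517 0.0425]
[-0.072  0.509  1.912 -0.07   0.722 -2.854]
```

Both views put the clip at about 1.12 rad, so the lens is free. Joint 6 reached its limit, so I'll unwind half a turn, which gives the same grasp.

drive_tool([
  [[0,0,-5,0,0,0.12],[0,0,-5,0,0,0.12],[0,0,0,0,0,0.12],[0,0,0,0,0,0.12],[0,0,0,0,0,0.12],[0,0,0,0,0,0.12],[0,0,0,0,0,0.12],[0,0,0,0,0,0.12]],
])

```text
time: 5.77
position: [0.465, 0.0649, 0.1439]
tool_rot: [-0.148, 0.989, -0.022, -0.006]
ft_force: [0.2, -0.0, 1.0]
grip_width: 0.0242
grip_force: 0.0
```

drive_tool([
  [[0,0,0,0,0,0.12],[0,0,0,0,0,0.12],[0,0,0,0,0,0.12],[0,0,0,0,0,0.12],[0,0,0,0,0,0.12],[0,0,0,0,0,0.12],[0,0,0,0,0,0.12],[0,0,0,0,0,0.12]],
])

```text
time: 6.43
position: [0.4649, 0.0649, 0.1439]
tool_rot: [0.325, 0.945, -0.023, 0.005]
ft_force: [0.3, -0.3, -0.9]
grip_width: 0.0246
grip_force: 0.0
```

drive_tool([
  [[0,0,0,0,0,0.12],[0,0,0,0,0,0.12],[0,0,0,0,0,0.12],[0,0,0,0,0,0.12],[0,0,0,0,0,0.12],[0,0,0,0,0,0.12],[0,0,0,0,0,0.12],[0,0,0,0,0,0.12]],
], gripper=45)

```text
time: 7.1
position: [0.4649, 0.0649, 0.1439]
tool_rot: [0.725, 0.688, -0.018, 0.015]
ft_force: [-0.3, 0.4, 0.0]
grip_width: 0.0397
grip_force: 0.0
```

Run:
```python
from h import *
plan(.520,.0675,.1,2.757);o=sensors.get_obs();print(o['q'].round(3))
r=R.from_quat(o['tool_rot']);print('tilt fix rotvec(tool)',np.cross([0,0,1],r.inv().apply([0,0,-1])).round(4))
```

```text
t 7.1 pos [0.4649 0.0649 0.1439] az -0.052 w 0.0397 F [-0.3  0.4  0. ] tilt [-0.005 -0.046 -0.999]
shift [ 7.4 55.  43.4] turn z 0.333
[-0.071  0.493  1.904 -0.068  0.748  0.03 ]
tilt fix rotvec(tool) [-0.0028  0.0462  0.    ]
```

drive_tool([
  [[0,0,0,-0.003,0.046,0],[0,0,0,0,0,0.111],[0,0,0,0,0,0.111],[0,0,0,0,0,0.111],[0,25,0,0,0,0],[0,25,0,0,0,0],[0,0,0,0,0,0]],
])

```text
time: 7.68
position: [0.5176, 0.0446, 0.1447]
tool_rot: [0.828, 0.561, 0.003, 0.003]
ft_force: [0.7, -0.9, 0.2]
grip_width: 0.0393
grip_force: 0.0
```

Run:
```python
from h import *
plan(.520,.0675,.055,2.757);o=sensors.get_obs()
r=R.from_quat(o['tool_rot']);print('tilt fix rotvec(tool)',np.cross([0,0,1],r.inv().apply([0,0,-1])).round(4))
```

```text
t 7.68 pos [0.5176 0.0446 0.1447] az -0.38 w 0.0393 F [ 0.7 -0.9  0.2] tilt [ 0.009 -0.002 -1.   ]
shift [22.  -7.1 89.7] turn z 0.005
tilt fix rotvec(tool) [ 0.0091 -0.002   0.    ]
```

drive_tool([
  [[22,-7,0,0,0,0],[0,0,20,0,0,0],[0,0,20,0,0,0],[0,0,15,0,0,0],[0,0,12,0,0,0],[0,0,0,0,0,0],[0,0,0,0,0,0]],
])

```text
time: 8.27
position: [0.5128, 0.0696, 0.0772]
tool_rot: [0.827, 0.561, -0.0, -0.0]
ft_force: [0.2, 0.3, 0.1]
grip_width: 0.0394
grip_force: 0.0
```

Run:
```python
from h import *
s=cap('side')
plan(.520,.0675,.055,2.757);o=sensors.get_obs()
r=R.from_quat(o['tool_rot']);print('tilt fix rotvec(tool)',np.cross([0,0,1],r.inv().apply([0,0,-1])).round(4))
b=cv2.resize(s['img'][180:240,205:285],None,fx=8,fy=8,interpolation=cv2.INTER_CUBIC)
cv2.imwrite('pics/crop5.png',b[:,:,::-1])
```

```text
t 8.32 pos [0.5137 0.0696 0.078 ] az -0.378 w 0.0389 F [ 0.9 -0.  -0.2] tilt [ 0.002 -0.    -1.   ]
shift [ 0.4  6.6 23.1] turn z 0.006
tilt fix rotvec(tool) [ 0.0016 -0.0003  0.    ]
```

View pics/crop5.png

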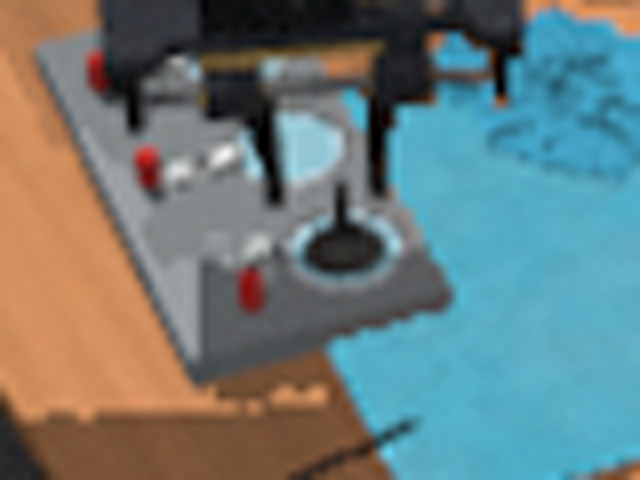

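The fingertips at about (272,200) and (378,190) straddle the ring at (341,185). They sit about 6 mm off centre, which agrees with the computed shift. Correct, descend and close.

drive_tool([
  [[0,6.5,0,0,0,0],[0,0,10,0,0,0],[0,0,9,0,0,0],[0,0,4,0,0,0],[0,0,0,0,0,0]],
])

```text
time: 8.73
position: [0.5197, 0.0671, 0.0547]
tool_rot: [0.827, 0.562, 0.0, 0.001]
ft_force: [-0.2, 0.3, -0.7]
grip_width: 0.0394
grip_force: 0.0
```

drive_tool([
  [[0,0,0,0,0,0],[0,0,0,0,0,0],[0,0,0,0,0,0],[0,0,0,0,0,0],[0,0,0,0,0,0],[0,0,0,0,0,0],[0,0,0,0,0,0]],
], gripper=0, squeeze=12)

```text
time: 9.32
position: [0.5199, 0.0673, 0.0559]
tool_rot: [0.827, 0.562, 0.001, 0.001]
ft_force: [-2.3, 0.6, 1.0]
grip_width: 0.0065
grip_force: 12.0
```

Run:
```python
from h import *
s=cap('side')
plan(.520,.0675,.055,2.757);o=sensors.get_obs();print(o['q'].round(3),o['moment'].round(2))
b=cv2.resize(s['img'][180:240,205:285],None,fx=8,fy=8,interpolation=cv2.INTER_CUBIC)
cv2.imwrite('pics/crop6.png',b[:,:,::-1])
```

```text
t 9.37 pos [0.5199 0.0672 0.0559] az -0.378 w 0.0061 F [-1.   1.1  1.7] tilt [ 0.003 -0.    -1.   ]
shift [0.3 0.  0.9] turn z 0.006
[-0.085  0.698  1.826 -0.     0.615  0.294] [0.05 0.37 0.02]
```

View pics/crop6.png

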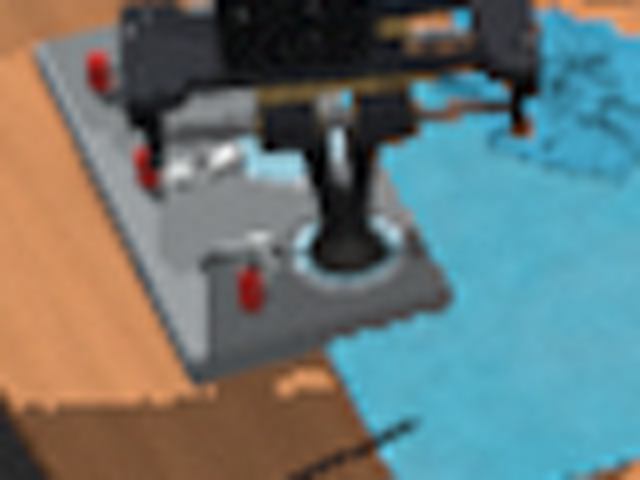

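The fingers have closed on the ring at 6 mm, and the lens still lies flat at (350,250). Lifting straight up.

drive_tool([
  [[0,0,0,0,0,0],[0,0,-3,0,0,0],[0,0,-4,0,0,0],[0,0,-5,0,0,0],[0,0,-8,0,0,0],[0,0,-10,0,0,0],[0,0,-20,0,0,0],[0,0,-20,0,0,0]],
], squeeze=20)

```text
time: 10.03
position: [0.5204, 0.067, 0.1271]
tool_rot: [0.827, 0.562, 0.002, 0.001]
ft_force: [-0.2, 0.1, -0.9]
grip_width: 0.0063
grip_force: 20.0
```

Run:
```python
from h import *
s=cap('side');c=cap('top')
# plate ring centre from side: white plate quad
im=s['img'];h=cv2.cvtColor(im,cv2.COLOR_RGB2HSV).astype(int)
g=((h[...,1]<40)&(h[...,2]>170)).astype(np.uint8);g[:,:250]=0;g[:,315:]=0;g[:245]=0;g[292:]=0
g=cv2.morphologyEx(g,cv2.MORPH_CLOSE,np.ones((3,3)))
ct=max(cv2.findContours(g,0,2)[0],key=cv2.contourArea);hl=cv2.convexHull(ct)
B=cv2.approxPolyDP(hl,4,True)[:,0]
W=np.array([onz(s,*p,.01) for p in B]);print('plate side',B.tolist(),W.round(4).tolist(),W.mean(0).round(4))
plan(.4965,-.2385,.15,2.757)
b=cv2.resize(im[150:300,200:350],None,fx=4,fy=4,interpolation=cv2.INTER_CUBIC)
cv2.imwrite('pics/crop7.png',b[:,:,::-1])
```

```text
plate side [[285, 250], [305, 270], [278, 286], [258, 264]] [[0.5439, -0.1782, 0.01], [0.5569, -0.2928, 0.01], [0.4462, -0.3099, 0.01], [0.4326, -0.1919, 0.01]] [ 0.4949 -0.2432  0.01  ]
t 10.13 pos [0.5231 0.0669 0.1296] az -0.378 w 0.0062 F [-0.1 -0.9 -0.6] tilt [ 0.013 -0.001 -1.   ]
shift [-293.6   88.3  -20.3] turn z 0.006
```

View pics/crop7.png

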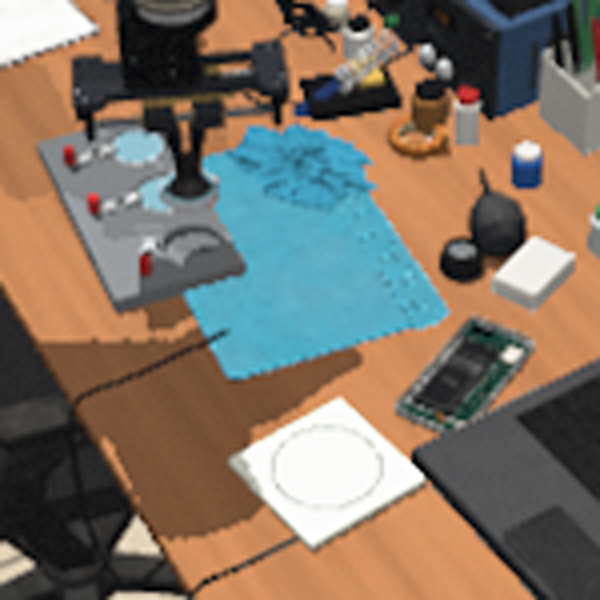

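The lens is held level above its pocket, its clip is aside, and the plate ring at about (327,467) in the crop is clear. Carrying it over.

drive_tool([
  [[-10,3,-2,0,0,0],[-20,6,-2,0,0,0],[-30,9,0,0,0,0],[-35,10.5,0,0,0,0],[-35,10.5,0,0,0,0],[-35,10.5,0,0,0,0],[-35,10.5,0,0,0,0],[-30,9,0,0,0,0]],
])

```text
time: 10.8
position: [0.4984, -0.1749, 0.1293]
tool_rot: [0.828, 0.561, 0.001, 0.001]
ft_force: [0.1, 0.2, -1.0]
grip_width: 0.006
grip_force: 20.0
```

drive_tool([
  [[-30,9,0,0,0,0],[-20,6,0,0,0,0],[-12,4,0,0,0,0],[-4,1,0,0,0,0],[0,0,0,0,0,0],[0,0,0,0,0,0]],
])

```text
time: 11.3
position: [0.4931, -0.2396, 0.1295]
tool_rot: [0.827, 0.562, 0.001, 0.0]
ft_force: [0.1, 0.2, -0.6]
grip_width: 0.0064
grip_force: 20.0
```

Run:
```python
from h import *
plan(.496,-.2415,.051,2.757);o=sensors.get_obs()
r=R.from_quat(o['tool_rot']);print('tilt fix rotvec(tool)',np.cross([0,0,1],r.inv().apply([0,0,-1])).round(4))
```

```text
t 11.3 pos [ 0.4931 -0.2396  0.1295] az -0.378 w 0.0064 F [ 0.1  0.2 -0.6] tilt [ 0.003  0.001 -1.   ]
shift [-0.8  3.3 78.6] turn z 0.007
tilt fix rotvec(tool) [ 0.0019 -0.002   0.    ]
```

drive_tool([
  [[-0.8,3.3,0,0,0,0],[0,0,15,0,0,0],[0,0,20,0,0,0],[0,0,15,0,0,0],[0,0,9,0,0,0],[0,0,4,0,0,0],[0,0,0,0,0,0],[0,0,0,0,0,0]],
])

```text
time: 11.97
position: [0.4972, -0.2425, 0.0673]
tool_rot: [0.827, 0.562, 0.002, 0.002]
ft_force: [-0.6, -0.2, -0.6]
grip_width: 0.006
grip_force: 20.0
```

drive_tool([
  [[0,0,1,0,0,0],[0,0,1,0,0,0],[0,0,1,0,0,0],[0,0,0.7,0,0,0],[0,0,0,0,0,0],[0,0,0,0,0,0]],
])

```text
time: 12.47
position: [0.4968, -0.2429, 0.0634]
tool_rot: [0.827, 0.561, 0.002, 0.001]
ft_force: [-0.3, -0.6, -1.1]
grip_width: 0.0062
grip_force: 20.0
```

drive_tool([
  [[0,0,1,0,0,0],[0,0,1,0,0,0],[0,0,1,0,0,0],[0,0,0,0,0,0],[0,0,0,0,0,0],[0,0,0,0,0,0]],
])

```text
time: 12.97
position: [0.4968, -0.2428, 0.0603]
tool_rot: [0.827, 0.562, 0.002, 0.001]
ft_force: [-0.3, 1.0, -1.0]
grip_width: 0.0059
grip_force: 20.0
```

drive_tool([
  [[0,0,0.7,0,0,0],[0,0,0,0,0,0],[0,0,0,0,0,0],[0,0,0,0,0,0]],
])

```text
time: 13.3
position: [0.4968, -0.2428, 0.0596]
tool_rot: [0.827, 0.562, 0.002, 0.001]
ft_force: [-0.5, 0.1, -0.7]
grip_width: 0.006
grip_force: 20.0
```

drive_tool([
  [[0,0,0.7,0,0,0],[0,0,0,0,0,0],[0,0,0,0,0,0],[0,0,0,0,0,0]],
])

```text
time: 13.63
position: [0.4969, -0.2429, 0.059]
tool_rot: [0.827, 0.562, 0.002, 0.002]
ft_force: [0.5, -0.4, -0.4]
grip_width: 0.006
grip_force: 20.0
```

drive_tool([
  [[0,0,0.6,0,0,0],[0,0,0,0,0,0],[0,0,0,0,0,0],[0,0,0,0,0,0]],
])

```text
time: 13.97
position: [0.497, -0.2429, 0.0589]
tool_rot: [0.827, 0.562, 0.002, 0.002]
ft_force: [-0.3, 0.7, 5.6]
grip_width: 0.006
grip_force: 20.0
```

drive_tool([
  [[0,0,0.6,0,0,0],[0,0,0,0,0,0],[0,0,0,0,0,0],[0,0,0,0,0,0]],
])

```text
time: 14.3
position: [0.497, -0.2429, 0.0589]
tool_rot: [0.827, 0.562, 0.002, 0.002]
ft_force: [-1.4, 1.2, 10.0]
grip_width: 0.0061
grip_force: 20.0
```

Touchdown at z = 0.0589. I'll ease off slightly, release, and go up.

drive_tool([
  [[0,0,-0.8,0,0,0],[0,0,0,0,0,0],[0,0,0,0,0,0]],
])

```text
time: 14.55
position: [0.497, -0.2429, 0.0589]
tool_rot: [0.827, 0.562, 0.002, 0.002]
ft_force: [0.5, 0.6, 5.5]
grip_width: 0.0062
grip_force: 20.0
```

drive_tool([
  [[0,0,0,0,0,0],[0,0,0,0,0,0],[0,0,0,0,0,0],[0,0,0,0,0,0],[0,0,0,0,0,0]],
], gripper=40)

```text
time: 14.97
position: [0.4967, -0.2428, 0.0582]
tool_rot: [0.827, 0.562, 0.001, 0.001]
ft_force: [0.9, -0.8, 0.2]
grip_width: 0.0305
grip_force: 0.0
```

drive_tool([
  [[0,0,-10,0,0,0],[0,0,-20,0,0,0],[0,0,-35,0,0,0],[0,0,-35,0,0,0],[0,0,-35,0,0,0],[25,0,-10,0,0,0],[35,0,0,0,0,0],[35,0,0,0,0,0]],
])

```text
time: 15.63
position: [0.5322, -0.1546, 0.2061]
tool_rot: [0.828, 0.56, 0.003, 0.003]
ft_force: [-0.3, -0.3, 0.6]
grip_width: 0.0349
grip_force: 0.0
```

drive_tool([
  [[35,0,0,0,0,0],[35,0,0,0,0,0],[35,0,0,0,0,0],[20,0,0,0,0,0],[0,0,0,0,0,0],[0,0,0,0,0,0]],
])

```text
time: 16.13
position: [0.5775, -0.0372, 0.2042]
tool_rot: [0.827, 0.563, 0.001, 0.002]
ft_force: [-0.7, -0.7, -0.2]
grip_width: 0.0349
grip_force: 0.0
```

Run:
```python
from h import *
s=cap('side');c=cap('top')
a=cv2.resize(c['img'][195:295,155:375],None,fx=2.8,fy=2.8,interpolation=cv2.INTER_CUBIC)
b=cv2.resize(s['img'][180:300,200:330],None,fx=2.6,fy=2.6,interpolation=cv2.INTER_CUBIC)
H=np.zeros((a.shape[0]+b.shape[0],max(a.shape[1],b.shape[1]),3),np.uint8);H[:a.shape[0],:a.shape[1]]=a;H[a.shape[0]:,:b.shape[1]]=b
cv2.imwrite('pics/crop8.png',H[:,:,::-1])
```

```text
(no output)
```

View pics/crop8.png

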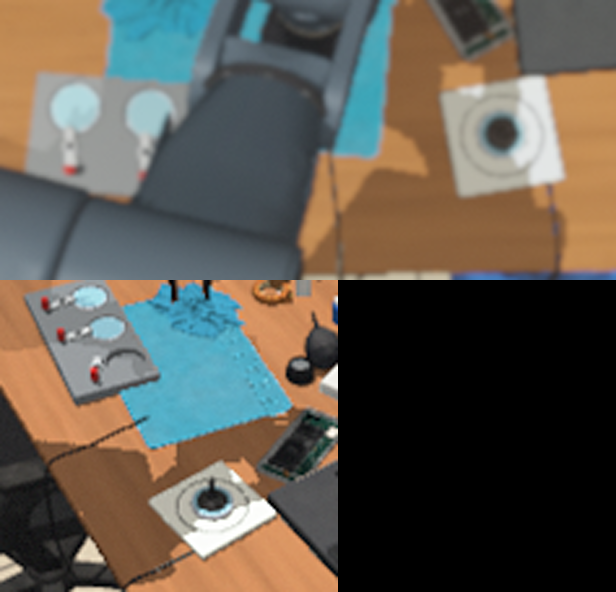

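The lens lies flat at about (501,134), centred in the printed ring. The other two clips and lenses are untouched and the arm is clear.

```bash
python3 -c "
from rig import ticket
print(ticket.hand_in())"
```

```text
the job is handed in; nothing more can be done
None
```

The lens with the lifter now lies flat, near the middle of the printed ring on the inspection plate, with its clip swung clear; the other two lenses and clips are unmoved, and the job is handed in at about 16 s (verdict not shown; joint 6 briefly read -2.854 against its -2.85 limit).

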